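# Set out the display stands of a jewellery stall

### The arm

A 6-joint arm with a two-finger parallel gripper is mounted at the origin on the work surface. World frame = base frame: x ahead of the robot, y to its left, z up, the work surface at z = 0. Lengths are in m, angles in rad, forces in N, time in s.
With the tool pointing down it reaches from about 0.25 to 0.775 m from the base axis. Payload 4 kg.
Tool frame: the origin (TCP) lies at the very end of the fingers, on their centre line; the grasp point (between the pads) lies 19 mm behind it; z points along the fingers, y is the line along which they close (so a half turn about z gives the same grasp; the last joint's range is limited). The gripper opens to 94 mm and grips with 3 to 60 N. Pads are 16 mm wide; open, the fingers measure 119 mm over their backs; the gripper's body (75 mm by 177 mm) begins 78 mm behind the grasp point.
Start: joints at [1.075, 0.087, 1.371, -0, 1.684, -0.103], TCP at [0.211, 0.508, 0.206] pointing down, gripper open.
Joint ranges: [-3.1, 3.1], [-0.76, 2.03], [0.27, 2.55], [-1.08, 4.22], [0.17, 2.65], [-2.57, 2.57]. Speed limits (rad/s): [2.79, 2.79, 3.14, 3.14, 3.14, 3.14].

### API

Orientations are given as [roll, pitch, yaw] about the fixed x, y, z axes, in that order (R = Rz(yaw) Ry(pitch) Rx(roll)).
In Python, from bench import robot, vision gives the robot as it stands.
- The arm moves only by the shell command python3 -m crank 'ROWS'. ROWS is JSON, a list of rows, each a list of 3 entries, a list of its own where there are three numbers: the closure, from 0 (fully open) to 1 (shut), then the shift along the tool's x, y, z in m, then the turn, a rotation vector about the tool's x, y, z in degrees. A call has 1 to 8 rows; each row shifts and turns the commanded pose from where the row before left it, along the tool's axes as they then stand; what a row does not reach is not made up. A row lasts 1/10 s, in which the tool goes at most 50 mm and 8.59 degrees, less where a joint would pass 70% of its speed; a pose out of reach is approached as far as the arm can. A call with a gripper value outside its range is refused whole. The fingers move at their own pace and stop on an object; the grip force is fixed at half the most. Time passes only in rows, so rows that do not move let the fingers close. It gives the time, the measured TCP pose, the force, the opening and the grip force at its end, in the units of the state.
- robot.get_obs(): the state, without advancing time (a new reading comes with each control period).
- vision.snapshot(name): name is "scene" or "top" or "wrist"; returns a dict with "color" (480x640x3 uint8, red, green, blue), "z_map" (480x640 float32, m along the optical axis (not along the pixel's ray), 0 where there is no reading), "fx", "fy", "cx", "cy" (pixels), "dist" ([k1, k2, p1, p2, k3] as OpenCV has them; the pictures are not rectified), "R" (3x3) and "t" (3): a world point X has camera coordinates R X + t. Camera axes: x right, y down, z forward; pixel columns grow to the right and rows downward; lengths in m; the calibration is good to about 2 mm. A picture is of the moment at which its call begins.
- robot.close_job(): hands the job in; it is judged then, once.
The state is a dict: "time": time; "joint_positions": joint angles; "qvel": joint speeds; "joint_torque": joint torques, N m; "tool_pos": TCP position; "ee_rot": TCP orientation; "wrist_force": force on the tool from outside, world axes, zero at the start; "wrist_torque": the same for the moment, N m; "width": finger opening in m; "finger_force": force on a finger pad.
Only numpy, scipy, OpenCV 4.12 (cv2) and the standard library are available. Lean on these libraries where they do the work, as an engineer would, in place of code of your own. Each camera call takes 0.05 s, during which the arm holds its last target. There are 200 camera calls.

### The job

Set out the stall's display stands: put the pocket watch, dial up, into the dish of the round wooden dome stand and then cover it with the glass dome; slip the bangle over the post of the bangle stand, down to its base; and lay the card case and the closed pocket knife flat at the bottom of the fitted tray that each belongs in. Do not tip the glass dome over, and do not knock over the little amber bottle that stands among the wares.

Things in the scene. Friction and masses are not known exactly. Their poses are not given: they have to be found in the camera images.
- watch: pocket watch lying dial up: steel case 43 mm across, 15 mm thick, white dial; a brass crown and a steel ring (bow) stick out on one side, to 35 mm from the case's centre, 13 mm wide, 4 to 11 mm above its underside. 68 to 122 g. Origin: centre of the case's underside; z up through the dial, x towards crown and bow. Grip it across the case along its y, clear of the bow.
- dome: clear glass dome, open below, standing on its rim: 96 mm outside, 90 mm inside diameter, glass 72 mm high, with an upright brass knob 22 mm in diameter on the middle of its top, from 72 to 97.5 mm above the rim; the glass top is flat out to 30 mm from the axis. 180 to 325 g. Origin: centre of the rim's plane, z up. Lift it by the knob.
- card_case: flat steel card case with ribbed lid, 92 mm (x) by 56 mm (y) by 14 mm high, lying flat. 105 to 190 g. Origin: centre of its underside, z up, x along its length; both ways round are alike.
- knife: closed pocket knife with wooden scales and round steel ends lying flat, 96 mm long (x), 26 mm wide (y), 14 mm thick. 80 to 150 g. Origin: centre of its underside, z up, x along its length; both ways round are alike.
- bangle: plain brass bangle (closed ring) lying flat: 62 mm outside and 54 mm inside diameter, 18 mm high. 45 to 80 g. Origin: centre of the ring, on the plane it lies on; z up.
- dome_stand: round dark wooden stand for watch and dome, fixed: disc 116 mm across, 14 mm high; on it a round plug 74 mm across, top 22 mm above the table, with a felt-lined dish 56 mm across and 4 mm deep (floor 18 mm above the table). The watch case lies in the dish, its bow over the dish's edge; the dome's rim stands on the disc around the plug. Origin: centre of underside, at table height; z up.
- bangle_stand: round dark wooden disc 90 mm in diameter and 10 mm high, fixed, with an upright grey felt post 36 mm in diameter on its middle, up to 36 mm above the table. The bangle goes over the post and lies on the disc. Origin: centre of the underside, at table height; z up.
- case_tray: wide rectangular dark wooden tray lined with grey felt, fixed: outside 122 mm (x) by 86 mm (y), recess 106 mm by 70 mm, its floor 8 mm and its rim 14 mm above the table; the rim has a 48 mm wide finger notch in the middle of both long sides (at +y and -y). Origin: centre of the underside, at table height; z up, x along the length. For the card case.
- knife_tray: narrow rectangular dark wooden tray lined with grey felt, fixed: outside 126 mm (x) by 56 mm (y), recess 110 mm by 40 mm, its floor 8 mm and its rim 14 mm above the table; the rim has a 48 mm wide finger notch in the middle of both long sides (at +y and -y). Origin: centre of the underside, at table height; z up, x along the length. For the knife.
- oil_bottle: small round amber glass bottle with a black cap, 32 mm in diameter and 75 mm high, standing loose among the wares; a bystander, to be left standing. Origin: centre of its underside, z up.

How it is judged:
By the outcome, as a careful person would: the job done as asked, in the order asked, and still so for the second after the job is handed in, with the robot touching nothing.
It also fails if it takes over 136 s, if anything falls off the work surface, if the arm or the gripper's body presses on something with over 40 N, if the wrist force passes 120 N, or if a joint passes its speed limit or range.

## Working session

There is one attempt and no reset: what is moved stays moved. The work goes in short steps, Python scripts to look and compute and a shell command to move; the robot and the scene stay as the last step left them, time stands still between calls to the robot, and variables do not carry over. Pictures are saved under pics/ and viewed, at most 14 in all, crops included, and the job is handed in when it is done.

```bash
mkdir -p pics; ls; python3 - <<'E'
from bench import robot, vision
import cv2,numpy as np
o=robot.get_obs(); print(o['time'],o['tool_pos'],o['ee_rot'],o['width'])
for n in("scene","top"):
    s=vision.snapshot(n); cv2.imwrite(f'pics/{n}0.png',s['color'][:,:,::-1]); np.savez(f'{n}0.npz',**s)
    print(n,s['R'].round(3).tolist(),s['t'],s['fx'],s['dist'])
E
```

```text
pics
0.0 [0.21026085 0.50763128 0.20431078] [-3.13941262e+00 -2.41611313e-04  2.74875924e+00] 0.09414871682373861
scene [[0.175, 0.984, -0.018], [0.632, -0.126, -0.765], [-0.755, 0.122, -0.644]] [-0.1071252  -0.29684227  1.28696536] 440.6796206656731 [-0.0876575  0.         0.         0.         0.       ]
top [[0.021, -1.0, -0.022], [-0.997, -0.019, -0.077], [0.077, 0.023, -0.997]] [-0.0027992   0.53774248  1.20015907] 586.0144890754262 [-0.14206027  0.          0.          0.          0.        ]
```

View pics/top0.png

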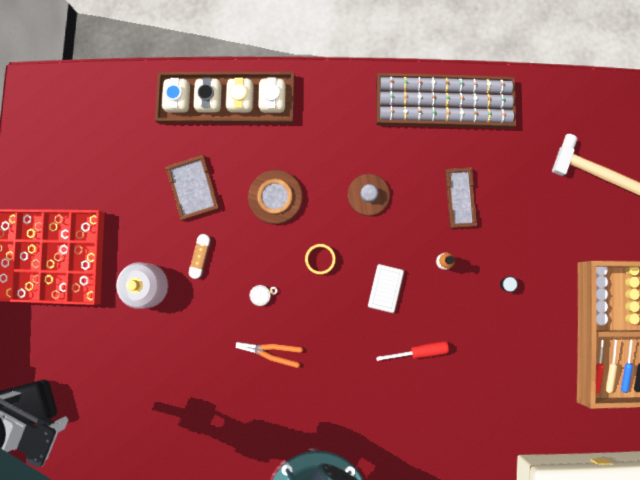

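View pics/scene0.png

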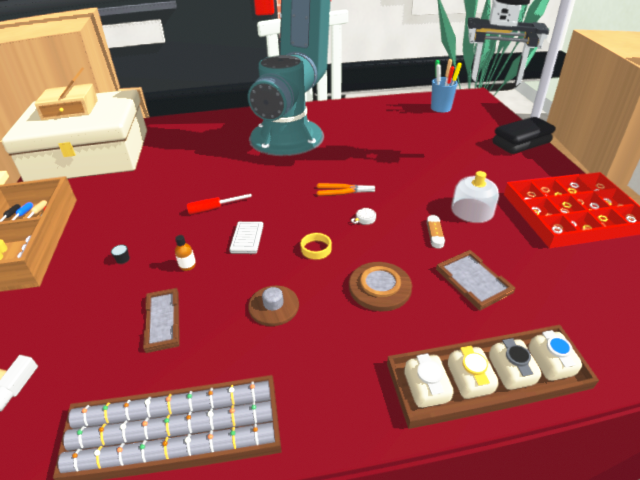

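The top view shows, by pixel (col,row):
- **Wares:** watch (261,295) with its bow to the right and slightly up, dome (142,286) with its knob at (135,285), card case (386,288), knife (200,256), bangle (320,259) and bottle (446,261).
- **Stands:** case tray (192,187), dome stand (275,196), bangle stand (369,194) and knife tray (461,198).

The scene view agrees.

```bash
cat > h.py <<'E'
import numpy as np, cv2
def K(s): return np.array([[s['fx'],0,s['cx']],[0,s['fy'],s['cy']],[0,0,1]],float)
def p2w(s,px,z):
    px=np.asarray(px,float).reshape(-1,1,2)
    u=cv2.undistortPoints(px,K(s),np.asarray(s['dist'],float)).reshape(-1,2)
    R=np.asarray(s['R']);t=np.asarray(s['t'])
    d=np.c_[u,np.ones(len(u))]@R; c=-R.T@t
    return c[:2]+d[:,:2]*((z-c[2])/d[:,2:3])
def mask(s):
    hsv=cv2.cvtColor(np.ascontiguousarray(s['color']),cv2.COLOR_RGB2HSV).astype(int)
    red=((hsv[...,0]>168)|(hsv[...,0]<4))&(hsv[...,1]>170)
    return (~red).astype(np.uint8)
def blob(m,seed):
    n,l,st,ce=cv2.connectedComponentsWithStats(m)
    ys,xs=np.nonzero(m); i=np.argmin((xs-seed[0])**2+(ys-seed[1])**2)
    return (l==l[ys[i],xs[i]]).astype(np.uint8)
def rect(s,m,z):
    c=max(cv2.findContours(m,cv2.RETR_EXTERNAL,cv2.CHAIN_APPROX_NONE)[0],key=cv2.contourArea)
    w=p2w(s,c.reshape(-1,2),z)
    (cx,cy),(a,b),th=cv2.minAreaRect((w*1000).astype(np.float32))
    if b>a: a,b,th=b,a,th+90
    (ex,ey),er=cv2.minEnclosingCircle((w*1000).astype(np.float32))
    return dict(c=(round(cx,1),round(cy,1)),size=(round(a,1),round(b,1)),yaw=round((th+90)%180-90,1),circ=(round(ex,1),round(ey,1),round(er,1)))
E
python3 - <<'E'
from h import *
s=dict(np.load('top0.npz')); m=mask(s)
for n,p,z in [('watch',(261,295),.012),('dome',(142,286),.04),('card',(386,288),.012),('knife',(200,256),.01),('bangle',(307,259),.016),('bottle',(446,261),.04),('ctray',(192,187),.014),('dstand',(275,196),.014),('bstand',(369,194),.01),('ktray',(461,198),.014)]:
    print(n,rect(s,blob(m,p),z), s['z_map'][p[1],p[0]])
print('knob',p2w(s,(135,285),.0975))
cv2.imwrite('pics/m.png',m*255)
E
```

```text
watch {'c': (431.7, 126.0), 'size': (59.4, 46.1), 'yaw': -43.8, 'circ': (430.1, 123.3, 31.6)} 1.2207885
dome {'c': (442.7, 375.9), 'size': (114.4, 97.9), 'yaw': -88.2, 'circ': (441.7, 375.8, 57.6)} 1.1715689
card {'c': (446.7, -132.6), 'size': (96.3, 61.9), 'yaw': -12.8, 'circ': (447.0, -132.5, 54.4)} 1.216999
knife {'c': (506.2, 262.5), 'size': (100.7, 33.5), 'yaw': -12.8, 'circ': (506.2, 262.2, 50.4)} 1.2304521
bangle {'c': (505.7, 6.4), 'size': (64.8, 64.7), 'yaw': 1.1, 'circ': (505.4, 5.5, 33.4)} 1.2224563
bottle {'c': (504.5, -250.7), 'size': (38.7, 36.9), 'yaw': 64.5, 'circ': (505.1, -250.5, 20.4)} 1.1627759
ctray {'c': (653.2, 283.1), 'size': (126.4, 89.9), 'yaw': 18.5, 'circ': (653.6, 282.9, 75.6)} 1.2540587
dstand {'c': (635.5, 103.4), 'size': (116.8, 115.4), 'yaw': 46.3, 'circ': (635.6, 103.8, 59.3)} 1.2334019
bstand {'c': (643.6, -94.4), 'size': (90.8, 90.0), 'yaw': -43.6, 'circ': (644.3, -94.1, 46.1)} 1.2054349
ktray {'c': (641.2, -289.9), 'size': (128.8, 59.9), 'yaw': 4.8, 'circ': (641.5, -290.7, 68.7)} 1.2335397
knob [[0.44129715 0.36974463]]
```

```bash
cat >> h.py <<'E'
def plan(x,y,z,yaw=None):
    """shift (tool axes, mm) from the measured pose, rows needed, then turn about tool z (deg)"""
    from bench import robot
    from scipy.spatial.transform import Rotation as Ro
    o=robot.get_obs(); R=Ro.from_euler('xyz',o['ee_rot']).as_matrix()
    d=R.T@(np.array([x,y,z])-o['tool_pos'])*1000
    cy=np.degrees(o['ee_rot'][2])
    print('shift',d.round(1),'rows>=',np.ceil(np.linalg.norm(d)/50),'yaw now',cy.round(1),end=' ')
    if yaw is not None:
        t=(cy-yaw+90)%180-90; print('turn z',round(t,1),end=' ')
    print('t',round(o['time'],2),'w',round(o['width'],4),'F',np.round(o['wrist_force'],1),round(o['finger_force'],1),'pos',np.round(o['tool_pos'],4))
E
python3 -m crank '[[0,[-0.0388,-0.0299,0],[0,0,0]],[0,[-0.0388,-0.0299,0],[0,0,0]],[0,[-0.0388,-0.0299,0],[0,0,0]],[0,[-0.0388,-0.0299,0],[0,0,0]],[0,[-0.0388,-0.0299,0],[0,0,0]],[0,[-0.0388,-0.0299,0],[0,0,0]],[0,[-0.0388,-0.0299,0],[0,0,0]],[0,[-0.0388,-0.0299,0],[0,0,0]]]'
python3 -m crank '[[0,[-0.0388,-0.0299,0],[0,0,0]],[0,[0,0,0],[0,0,7.75]],[0,[0,0,0],[0,0,7.75]],[0,[0,0,0],[0,0,7.75]],[0,[0,0,0],[0,0,7.75]],[0,[0,0,0],[0,0,7.75]],[0,[0,0,0],[0,0,7.75]],[0,[0,0,0],[0,0,0]]]'
python3 - <<'E'
from h import *
from bench import vision
s=vision.snapshot('wrist'); cv2.imwrite('pics/w1.png',s['color'][:,:,::-1]); np.savez('w1.npz',**s)
plan(.432,.126,.2,111); print(s['R'].round(2),s['t'])
E
```

```text
time: 0.9
tool_pos: [0.4061, 0.1665, 0.2052]
ee_rot: [3.141, -0.0, 2.749]
wrist_force: [0.6, -0.2, -0.6]
width: 0.0938
finger_force: 0.0
time: 1.7
tool_pos: [0.4298, 0.1258, 0.205]
ee_rot: [-3.141, -0.0, 1.937]
wrist_force: [0.5, -0.5, -0.9]
width: 0.094
finger_force: 0.0
shift [-0.6  2.1  5. ] rows>= 1.0 yaw now 111.1 turn z 0.1 t 1.75 w 0.094 F [ 0.5  0.3 -1. ] 0.0 pos [0.4299 0.1258 0.205 ]
[[ 0.93  0.36 -0.  ]
 [ 0.35 -0.9   0.26]
 [ 0.09 -0.25 -0.96]] [-0.44535742 -0.06236746  0.38218375]
```

View pics/w1.png

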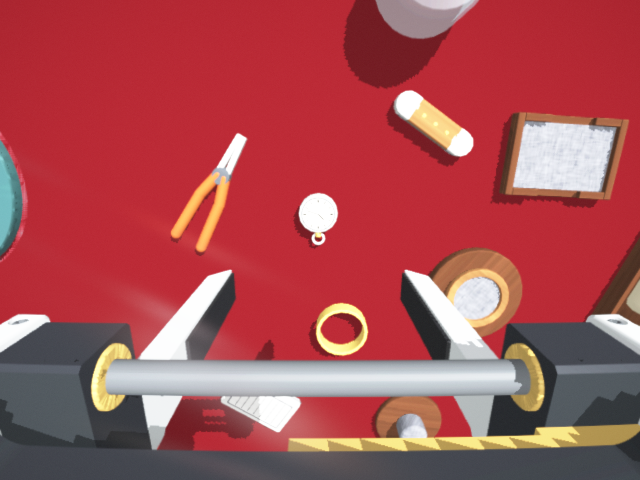

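The wrist view has the watch at (318,214) with its bow at (318,239). The bow points straight along the image, so the yaw is right. I'll also measure the knife at (433,124), bangle (342,330), case tray (565,157) and dome stand (477,295).

```bash
python3 - <<'E'
from h import *
s=dict(np.load('w1.npz')); m=mask(s)
for n,p,z in [('knife',(433,124),.01),('bangle',(318,330),.014),('ctray',(565,157),.014)]:
    print(n,rect(s,blob(m,p),z))
b=blob(m,(318,214)); e=cv2.morphologyEx(b,cv2.MORPH_OPEN,np.ones((17,17)))
print('watch case',rect(s,e,.012),'bow',p2w(s,(318,239),.0075))
E
python3 -c "
from h import plan
plan(.432,.126,.06,111)"
```

```text
knife {'c': (507.0, 261.4), 'size': (98.8, 30.4), 'yaw': -12.8, 'circ': (506.7, 259.8, 49.5)}
bangle {'c': (504.8, 6.5), 'size': (72.6, 63.8), 'yaw': -56.6, 'circ': (504.5, 6.4, 36.5)}
ctray {'c': (650.8, 282.2), 'size': (129.2, 86.7), 'yaw': 18.5, 'circ': (651.5, 282.2, 75.8)}
watch case {'c': (427.5, 130.4), 'size': (41.5, 40.1), 'yaw': -69.0, 'circ': (427.0, 130.1, 22.9)} bow [[0.43874488 0.10115907]]
shift [ -0.6   2.2 145. ] rows>= 3.0 yaw now 111.1 turn z 0.1 t 1.75 w 0.094 F [ 0.5  0.3 -1. ] 0.0 pos [0.4299 0.1258 0.205 ]
```

```bash
python3 -m crank '[[0.2,[0.0048,-0.0007,0.04],[0,0,0]],[0.3,[0,0,0.045],[0,0,0]],[0.3,[0,0,0.045],[0,0,0]],[0.3,[0,0,0.035],[0,0,0]],[0.3,[0,0,0.015],[0,0,0]],[0.3,[0,0,0.010],[0,0,0]],[0.3,[0,0,0.0065],[0,0,0]],[0.3,[0,0,0],[0,0,0]]]'
```

```text
time: 2.55
tool_pos: [0.4278, 0.1301, 0.0089]
ee_rot: [-3.141, -0.0, 1.938]
wrist_force: [0.3, 0.9, -0.1]
width: 0.0658
finger_force: 0.0
```

```bash
python3 -m crank '[[0.3,[0,0,0.0022],[0,0,0]],[1,[0,0,0],[0,0,0]],[1,[0,0,0],[0,0,0]],[1,[0,0,0],[0,0,0]],[1,[0,0,0],[0,0,0]],[1,[0,0,-0.02],[0,0,0]],[1,[0,0,-0.04],[0,0,0]],[1,[0,0,-0.04],[0,0,0]]]'; python3 -c "
from h import plan
plan(.6355,.1035,.1,111)"
```

```text
time: 3.35
tool_pos: [0.4266, 0.1299, 0.1068]
ee_rot: [-3.139, -0.001, 1.937]
wrist_force: [0.1, 0.1, -1.1]
width: 0.042
finger_force: 30.0
shift [-99.5 185.6   6.2] rows>= 5.0 yaw now 111.0 turn z -0.0 t 3.35 w 0.042 F [ 0.1  0.1 -1.1] 30.0 pos [0.4266 0.1299 0.1068]
```

```bash
python3 -m crank '[[1,[-0.0199,0.0371,0],[0,0,0]],[1,[-0.0199,0.0371,0],[0,0,0]],[1,[-0.0199,0.0371,0],[0,0,0]],[1,[-0.0199,0.0371,0],[0,0,0]],[1,[-0.0199,0.0371,0],[0,0,0]],[1,[0,0,0.035],[0,0,0]],[1,[0,0,0],[0,0,0]],[1,[0,0,0],[0,0,0]]]'; python3 - <<'E'
from h import *
from bench import vision
s=vision.snapshot('wrist'); cv2.imwrite('pics/w2.png',s['color'][:,:,::-1]); np.savez('w2.npz',**s)
plan(.6355,.1035,.0255)
E
```

```text
time: 4.15
tool_pos: [0.6349, 0.1037, 0.0701]
ee_rot: [-3.137, -0.002, 1.937]
wrist_force: [-0.7, -0.1, -1.0]
width: 0.0423
finger_force: 30.0
shift [-0.2 -0.4 46.4] rows>= 1.0 yaw now 111.0 t 4.2 w 0.0424 F [-0.1 -0.5 -0.8] 30.0 pos [0.6358 0.1039 0.0719]
```

View pics/w2.png

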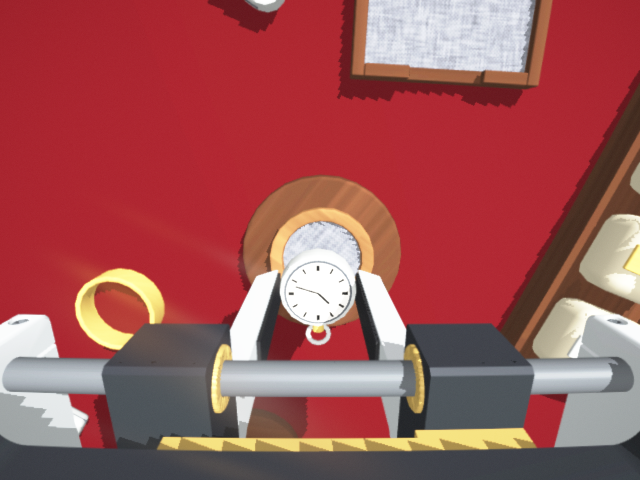

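The watch is held level with its bow towards the camera. The disc edges are at cols 243 and 401, with the top edge at row 176.

```bash
python3 - <<'E'
from h import *
s=dict(np.load('w2.npz'))
w=p2w(s,[(243,245),(401,245),(322,176)],.014); print(w)
a=w*1000; A=np.c_[2*a,np.ones(3)]; c=np.linalg.solve(A,(a**2).sum(1)); print(c[:2],np.sqrt(c[2]+c[:2]@c[:2]))
E
python3 -m crank '[[1,[0,0,0.025],[0,0,0]],[1,[0,0,0.012],[0,0,0]],[1,[0,0,0.005],[0,0,0]],[1,[0,0,0],[0,0,0]]]'
```

```text
[[0.58110079 0.09176755]
 [0.68692967 0.13257263]
 [0.6164147  0.15775504]]
[637.06484831 104.26083903] 57.341592323438974
time: 4.6
tool_pos: [0.6359, 0.1038, 0.0297]
ee_rot: [-3.141, -0.0, 1.938]
wrist_force: [0.4, 0.1, -1.5]
width: 0.0421
finger_force: 30.0
```

```bash
python3 -m crank '[[1,[0,0,0.003],[0,0,0]],[1,[0,0,0.0015],[0,0,0]],[1,[0,0,0],[0,0,0]]]'; python3 -m crank '[[0.3,[0,0,0],[0,0,0]],[0.3,[0,0,0],[0,0,0]],[0.3,[0,0,0],[0,0,0]],[0,[0,0,-0.02],[0,0,0]],[0,[0,0,-0.05],[0,0,0]],[0,[0,0,-0.05],[0,0,0]],[0,[0,0,-0.05],[0,0,0]],[0,[0,0,0],[0,0,0]]]';  python3 -c "
from h import plan
plan(.441,.371,.2,111)"
```

```text
time: 4.9
tool_pos: [0.6368, 0.1037, 0.0257]
ee_rot: [3.141, 0.0, 1.937]
wrist_force: [-0.8, -0.7, -0.7]
width: 0.0421
finger_force: 30.0
time: 5.7
tool_pos: [0.6407, 0.104, 0.2065]
ee_rot: [3.124, 0.005, 1.937]
wrist_force: [-0.7, -0.5, 0.3]
width: 0.0932
finger_force: 0.0
shift [320.8 -90.9   3.2] rows>= 7.0 yaw now 111.0 turn z -0.0 t 5.7 w 0.0932 F [-0.7 -0.5  0.3] 0.0 pos [0.6407 0.104  0.2065]
```

```bash
python3 -m crank '[[0,[0.0458,-0.013,0],[0,0,0]],[0,[0.0458,-0.013,0],[0,0,0]],[0,[0.0458,-0.013,0],[0,0,0]],[0,[0.0458,-0.013,0],[0,0,0]],[0,[0.0458,-0.013,0],[0,0,0]],[0,[0.0458,-0.013,0],[0,0,0]],[0,[0.0458,-0.013,0],[0,0,0]],[0,[0,0,0],[0,0,0]]]'; python3 - <<'E'
from h import *
from bench import vision
s=vision.snapshot('wrist'); np.savez('w3.npz',**s)
t=vision.snapshot('top'); np.savez('t3.npz',**t)
cv2.imwrite('pics/w3.png',np.hstack([cv2.resize(s['color'],(480,360)),cv2.resize(t['color'][150:310,200:342],(320,360))])[:,:,::-1])
plan(.441,.371,.2)
E
```

```text
time: 6.5
tool_pos: [0.4329, 0.3746, 0.1952]
ee_rot: [-3.141, -0.003, 1.945]
wrist_force: [0.0, -0.1, 0.8]
width: 0.0939
finger_force: 0.0
shift [-1.8  4.6 -4.9] rows>= 1.0 yaw now 111.1 t 6.6 w 0.094 F [ 0.2 -0.1 -0.5] 0.0 pos [0.4361 0.371  0.1951]
```

View pics/w3.png

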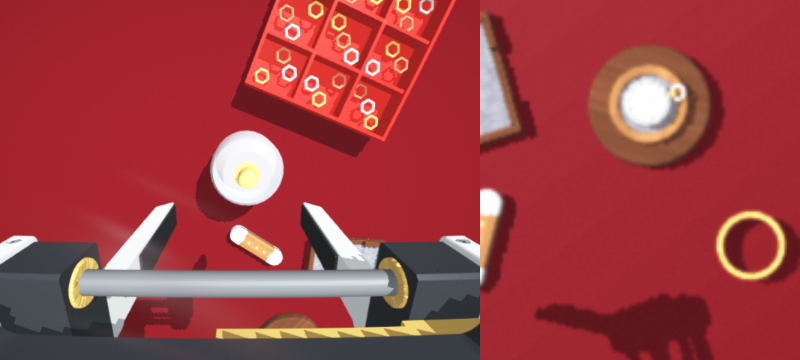

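On the left the knob is at (329,235) in full-resolution pixels, ahead of the fingers. On the right the watch sits in the dish, dial up.

```bash
python3 - <<'E'
from h import *
for f,c,z in (('w3',(329,232),.0975),('t3',(135,285),.0975)):
    s=dict(np.load(f+'.npz')); h=cv2.cvtColor(s['color'],cv2.COLOR_RGB2HSV).astype(int)
    m=((abs(h[...,0]-26)<8)&(h[...,1]>90)).astype(np.uint8)
    r=np.zeros_like(m);k=30;r[c[1]-k:c[1]+k,c[0]-k:c[0]+k]=1
    m=blob(m*r,c); ys,xs=np.nonzero(m); print(f,len(xs),xs.mean(),ys.mean(),rect(s,m,.0975), s['z_map'][c[1],c[0]])
plan(.441,.371,.2)
E
```

```text
w3 223 324.9596412556054 231.76233183856502 {'c': (437.3, 382.4), 'size': (23.7, 18.4), 'yaw': 60.2, 'circ': (438.7, 381.5, 12.0)} 0.28613907
t3 92 136.79347826086956 285.29347826086956 {'c': (440.4, 367.7), 'size': (22.0, 20.6), 'yaw': 2.2, 'circ': (441.4, 368.7, 13.6)} 1.1463668
shift [-1.8  4.6 -4.9] rows>= 1.0 yaw now 111.1 t 6.6 w 0.094 F [ 0.2 -0.1 -0.5] 0.0 pos [0.4361 0.371  0.1951]
```

```bash
python3 - <<'E'
from h import *
crop=[]
for f,c,k in (('w3',(329,232),45),('t3',(135,285),25)):
    s=dict(np.load(f+'.npz')); v,u=np.mgrid[c[1]-k:c[1]+k,c[0]-k:c[0]+k]
    d=s['z_map'][v,u].ravel().astype(float); n=cv2.undistortPoints(np.c_[u.ravel(),v.ravel()].astype(float).reshape(-1,1,2),K(s),s['dist'].astype(float)).reshape(-1,2)
    X=(np.c_[n*d[:,None],d]-s['t'])@s['R']
    for lo,hi in ((.065,.08),(.09,.105)):
        q=X[(X[:,2]>lo)&(X[:,2]<hi)]; 
        if len(q): print(f,lo,len(q),np.median(q,0).round(4),q.min(0).round(3),q.max(0).round(3), cv2.minEnclosingCircle(q[:,:2].astype(np.float32)))
    crop.append(cv2.resize(s['color'][c[1]-k:c[1]+k,c[0]-k:c[0]+k],(400,400),interpolation=0))
cv2.imwrite('pics/k.png',np.hstack(crop)[:,:,::-1])
E
```

```text
w3 0.065 5020 [0.4394 0.3836 0.0713] [0.402 0.337 0.065] [0.483 0.42  0.08 ] ((0.4414314031600952, 0.3787420988082886), 0.042211759835481644)
w3 0.09 511 [0.4414 0.3795 0.0971] [0.431 0.368 0.09 ] [0.453 0.389 0.099] ((0.4420548975467682, 0.3785781264305115), 0.011120089329779148)
t3 0.065 1022 [0.4411 0.3738 0.0702] [0.401 0.334 0.065] [0.484 0.421 0.08 ] ((0.44111382961273193, 0.37709712982177734), 0.04422291740775108)
t3 0.09 93 [0.4411 0.3775 0.0963] [0.431 0.368 0.09 ] [0.451 0.388 0.103] ((0.44111645221710205, 0.3781701624393463), 0.010900198481976986)
```

View pics/k.png

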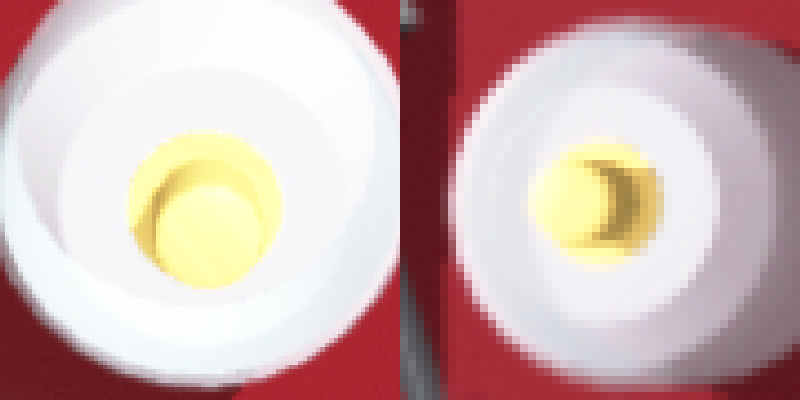

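The crops show the knob as a 22 mm cylinder on a low collar. Depth from both cameras puts its axis at (0.4415, 0.378), top 0.097.

```bash
python3 -m crank '[[0,[0.0049,0.0077,0],[0,0,0]],[0,[0,0,0.04],[0,0,0]],[0.3,[0,0,0.04],[0,0,0]],[0.5,[0,0,0.02],[0,0,0]],[0.5,[0,0,0.010],[0,0,0]],[0.5,[0,0,0],[0,0,0]],[0.5,[0,0,0],[0,0,0]]]'
```

```text
time: 7.3
tool_pos: [0.4437, 0.3778, 0.0866]
ee_rot: [3.139, -0.001, 1.936]
wrist_force: [-0.5, -0.4, -0.4]
width: 0.0576
finger_force: 0.0
```

```bash
python3 -m crank '[[0.5,[0.0012,-0.0015,0.0055],[0,0,0]],[1,[0,0,0],[0,0,0]],[1,[0,0,0],[0,0,0]],[1,[0,0,0],[0,0,0]],[1,[0,0,0],[0,0,0]],[1,[0,0,0],[0,0,0]],[1,[0,0,-0.005],[0,0,0]],[1,[0,0,-0.015],[0,0,0]]]'; python3 -m crank '[[1,[0,0,-0.03],[0,0,0]],[1,[0,0,-0.03],[0,0,0]],[1,[0,0,0],[0,0,0]],[1,[0,0,0],[0,0,0]]]'; python3 -c "
from h import plan
plan(.6365,.104,.16)"
```

```text
time: 8.1
tool_pos: [0.4386, 0.3771, 0.0978]
ee_rot: [-3.136, 0.001, 1.937]
wrist_force: [-0.6, -1.0, -2.0]
width: 0.0211
finger_force: 30.0
time: 8.5
tool_pos: [0.4406, 0.3784, 0.1604]
ee_rot: [3.14, -0.0, 1.937]
wrist_force: [0.3, -0.1, -2.4]
width: 0.0213
finger_force: 30.0
shift [-326.4   84.6    0.4] rows>= 7.0 yaw now 111.0 t 8.5 w 0.0213 F [ 0.3 -0.1 -2.4] 30.0 pos [0.4406 0.3784 0.1604]
```

```bash
python3 -m crank '[[1,[-0.0263,0.0074,0],[0,0,0]],[1,[-0.041,0.0106,0],[0,0,0]],[1,[-0.041,0.0106,0],[0,0,0]],[1,[-0.041,0.0106,0],[0,0,0]],[1,[-0.041,0.0106,0],[0,0,0]],[1,[-0.041,0.0106,0],[0,0,0]],[1,[-0.041,0.0106,0],[0,0,0]],[1,[-0.035,0.009,0],[0,0,0]]]';python3 -m crank '[[1,[-0.0191,0.0046,0],[0,0,0]],[1,[0,0,0.01],[0,0,0]],[1,[0,0,0],[0,0,0]],[1,[0,0,0],[0,0,0]]]'; python3 -c "
from h import plan
plan(.6365,.104,.0944)"
```

```text
time: 9.3
tool_pos: [0.6247, 0.1178, 0.1565]
ee_rot: [-3.136, -0.001, 1.936]
wrist_force: [0.2, 0.7, -1.8]
width: 0.0215
finger_force: 30.0
time: 9.7
tool_pos: [0.6348, 0.1056, 0.1484]
ee_rot: [-3.139, -0.002, 1.939]
wrist_force: [-0.5, 0.5, -2.6]
width: 0.0215
finger_force: 30.0
shift [-2.2  1.2 54. ] rows>= 2.0 yaw now 111.1 t 9.7 w 0.0215 F [-0.5  0.5 -2.6] 30.0 pos [0.6348 0.1056 0.1484]
```

```bash
python3 -m crank '[[1,[-0.001,0.0005,0.015],[0,0,0]],[1,[0,0,0.015],[0,0,0]],[1,[0,0,0.012],[0,0,0]],[1,[0,0,0.006],[0,0,0]],[1,[0,0,0],[0,0,0]],[1,[0,0,0],[0,0,0]]]'; python3 -c "
from h import plan
plan(.6365,.104,.0944)"
```

```text
time: 10.3
tool_pos: [0.6372, 0.1031, 0.1018]
ee_rot: [3.141, -0.0, 1.937]
wrist_force: [0.3, 0.0, -0.9]
width: 0.0216
finger_force: 30.0
shift [ 1.1 -0.3  7.4] rows>= 1.0 yaw now 111.0 t 10.3 w 0.0216 F [ 0.3  0.  -0.9] 30.0 pos [0.6372 0.1031 0.1018]
```

```bash
python3 -m crank '[[1,[0,0,0.003],[0,0,0]],[1,[0,0,0],[0,0,0]],[1,[0,0,0],[0,0,0]]]';python3 -m crank '[[1,[0,0,0.003],[0,0,0]],[1,[0,0,0],[0,0,0]],[1,[0,0,0],[0,0,0]]]'
```

```text
time: 10.6
tool_pos: [0.6373, 0.1031, 0.0992]
ee_rot: [3.141, 0.0, 1.937]
wrist_force: [-0.3, -0.0, -1.8]
width: 0.0215
finger_force: 30.0
time: 10.9
tool_pos: [0.637, 0.1031, 0.0956]
ee_rot: [-3.141, -0.0, 1.937]
wrist_force: [-0.3, 0.3, -2.7]
width: 0.0212
finger_force: 30.0
```

```bash
python3 -m crank '[[1,[0,0,0.0015],[0,0,0]],[1,[0,0,0.001],[0,0,0]],[1,[0,0,0],[0,0,0]]]';python3 -m crank '[[0.6,[0,0,0],[0,0,0]],[0.5,[0,0,0],[0,0,0]],[0.3,[0,0,0],[0,0,0]],[0.3,[0,0,-0.01],[0,0,0]],[0.3,[0,0,-0.03],[0,0,0]],[0.3,[0,0,-0.04],[0,0,0]],[0.2,[0,0,-0.04],[0,0,0]],[0,[0,0,0],[0,0,0]]]';  python3 -c "
from h import plan
plan(.5065,.261,.2,-12.8)"
```

```text
time: 11.2
tool_pos: [0.6376, 0.1032, 0.0942]
ee_rot: [3.14, 0.0, 1.937]
wrist_force: [-0.5, 0.0, 1.8]
width: 0.0212
finger_force: 30.0
time: 12.0
tool_pos: [0.6402, 0.1034, 0.2227]
ee_rot: [3.127, 0.004, 1.937]
wrist_force: [1.3, 0.1, 1.2]
width: 0.0785
finger_force: 0.0
shift [195.2 -68.7  20.9] rows>= 5.0 yaw now 111.0 turn z -56.2 t 12.0 w 0.0785 F [1.3 0.1 1.2] 0.0 pos [0.6402 0.1034 0.2227]
```

```bash
python3 -m crank '[[0,[0.039,-0.0138,0],[0,0,0]],[0,[0.039,-0.0138,0],[0,0,0]],[0,[0.039,-0.0138,0],[0,0,0]],[0,[0.039,-0.0138,0],[0,0,0]],[0,[0.039,-0.0138,0],[0,0,0]],[0.3,[0,0,0.04],[0,0,-8]],[0.3,[0,0,0.04],[0,0,-8]],[0.3,[0,0,0.04],[0,0,-8]]]'; python3 -m crank '[[0.3,[0,0,0.04],[0,0,-8]],[0.3,[0,0,0],[0,0,-8]],[0.3,[0,0,0],[0,0,-8]],[0.3,[0,0,0],[0,0,-8.2]],[0.3,[0,0,0],[0,0,0]],[0.3,[0,0,0],[0,0,0]]]'; python3 - <<'E'
from h import *
from bench import vision
s=vision.snapshot('wrist');t=vision.snapshot('scene')
cv2.imwrite('pics/w4.png',np.hstack([cv2.resize(s['color'],(480,360)),cv2.resize(t['color'][200:340,340:464],(320,360))])[:,:,::-1])
plan(.5065,.261,.0065,-12.8)
E
```

```text
time: 12.8
tool_pos: [0.5025, 0.261, 0.0924]
ee_rot: [3.14, 0.001, 2.363]
wrist_force: [0.2, -0.0, -0.8]
width: 0.0733
finger_force: 0.0
time: 13.4
tool_pos: [0.5027, 0.2604, 0.0532]
ee_rot: [3.142, -0.0, 2.915]
wrist_force: [0.4, -0.1, 0.7]
width: 0.0657
finger_force: 0.0
shift [-3.4  1.4 46.9] rows>= 1.0 yaw now 167.1 turn z -0.1 t 13.5 w 0.0658 F [ 0.3 -0.4 -0.3] 0.0 pos [0.5028 0.2604 0.0534]
```

View pics/w4.png

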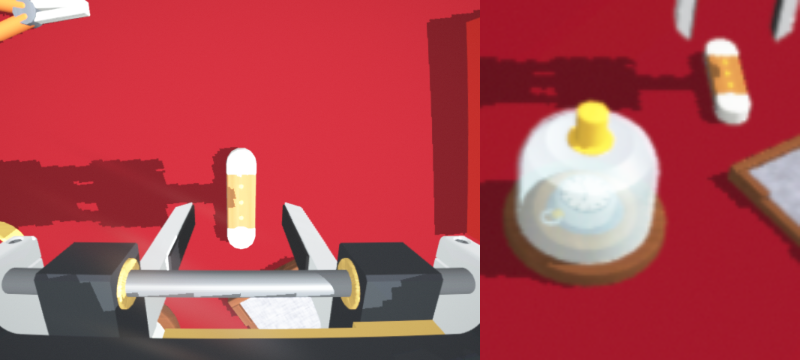

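The dome stands level over the watch. The knife is aligned between the open fingers, at (241,198) in the half-size view.

```bash
python3 -m crank '[[0.4,[-0.0034,0.0014,0.025],[0,0,0]],[0.4,[0,0,0.015],[0,0,0]],[0.4,[0,0,0.007],[0,0,0]],[0.4,[0,0,0],[0,0,0]],[0.4,[0,0,0],[0,0,0]]]'
```

```text
time: 14.0
tool_pos: [0.5066, 0.2612, 0.0066]
ee_rot: [3.141, 0.0, 2.918]
wrist_force: [-0.3, -0.1, 0.7]
width: 0.0565
finger_force: 0.0
```

```bash
python3 -m crank '[[1,[0,0,0],[0,0,0]],[1,[0,0,0],[0,0,0]],[1,[0,0,0],[0,0,0]],[1,[0,0,0],[0,0,0]],[1,[0,0,-0.02],[0,0,0]],[1,[0,0,-0.045],[0,0,0]],[1,[0,0,-0.045],[0,0,0]],[1,[0,0,-0.045],[0,0,0]]]';  python3 -c "
from h import plan
plan(.641,-.290,.16,4.8)"
```

```text
time: 14.8
tool_pos: [0.5059, 0.2608, 0.1623]
ee_rot: [-3.141, -0.001, 2.918]
wrist_force: [1.1, 0.6, -1.3]
width: 0.0253
finger_force: 30.0
shift [-253.9 -507.2    2.4] rows>= 12.0 yaw now 167.2 turn z -17.6 t 14.8 w 0.0253 F [ 1.1  0.6 -1.3] 30.0 pos [0.5059 0.2608 0.1623]
```

```bash
python3 -m crank '[[1,[-0.0195,-0.039,0],[0,0,0]],[1,[-0.0195,-0.039,0],[0,0,0]],[1,[-0.0195,-0.039,0],[0,0,0]],[1,[-0.0195,-0.039,0],[0,0,0]],[1,[-0.0195,-0.039,0],[0,0,0]],[1,[-0.0195,-0.039,0],[0,0,0]],[1,[-0.0195,-0.039,0],[0,0,0]],[1,[-0.0195,-0.039,0],[0,0,0]]]';python3 -m crank '[[1,[-0.0195,-0.039,0],[0,0,0]],[1,[-0.0195,-0.039,0],[0,0,0]],[1,[-0.0195,-0.039,0],[0,0,0]],[1,[-0.0195,-0.039,0],[0,0,0]],[1,[-0.0195,-0.039,0],[0,0,0]],[1,[0,0,0],[0,0,-5.9]],[1,[0,0,0],[0,0,-5.9]],[1,[0,0,0],[0,0,-5.9]]]';python3 -m crank '[[1,[0,0,0.04],[0,0,0]],[1,[0,0,0.04],[0,0,0]],[1,[0,0,0],[0,0,0]],[1,[0,0,0],[0,0,0]]]';python3 - <<'E'
from h import *
from bench import vision
s=vision.snapshot('wrist');np.savez('w5.npz',**s)
cv2.imwrite('pics/w5.png',s['color'][:,:,::-1])
plan(.641,-.290,.016,4.8)
E
```

```text
time: 15.6
tool_pos: [0.5893, -0.0795, 0.1609]
ee_rot: [3.141, -0.001, 2.918]
wrist_force: [0.1, -1.1, -1.5]
width: 0.0257
finger_force: 30.0
time: 16.4
tool_pos: [0.6409, -0.2901, 0.16]
ee_rot: [3.14, -0.001, -3.053]
wrist_force: [0.4, 0.1, -0.9]
width: 0.0253
finger_force: 30.0
time: 16.8
tool_pos: [0.6405, -0.2891, 0.0801]
ee_rot: [3.14, -0.003, -3.056]
wrist_force: [-0.0, -0.8, 0.1]
width: 0.0256
finger_force: 30.0
shift [ 1.1 -0.  66.7] rows>= 2.0 yaw now -175.1 turn z 0.1 t 16.85 w 0.0253 F [-0.1  0.7 -0. ] 30.0 pos [ 0.642  -0.2899  0.0827]
```

View pics/w5.png

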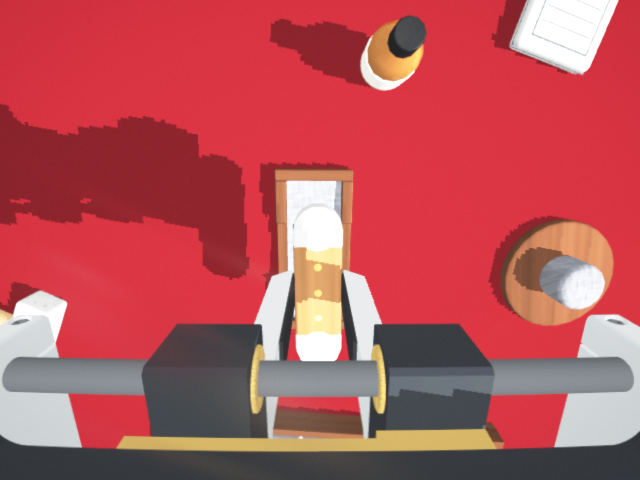

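The held knife is parallel to the tray. The tray's near end edge runs at row 170 from col 275 to 353. I'll check the tray's centre from those points.

```bash
python3 - <<'E'
from h import *
s=dict(np.load('w5.npz'))
w=p2w(s,[(275,170),(353,170)],.014); print(w); e=w.mean(0); d=w[1]-w[0]; print(np.linalg.norm(d), np.degrees(np.arctan2(d[1],d[0])))
a=np.radians(4.8); print(e+.063*np.array([np.cos(a),np.sin(a)]))
k=p2w(s,[(294,240),(344,240),(319,206)],.09); print(k)
E
python3 -c "
from h import plan
plan(.641,-.290,.016,4.8)"
```

```text
[[ 0.58250756 -0.32370602]
 [ 0.5778281  -0.26883081]]
0.055074366573709885 94.87408637538248
[ 0.64294688 -0.29099671]
[[ 0.61136398 -0.30323935]
 [ 0.60918092 -0.27766346]
 [ 0.59271397 -0.29197136]]
shift [ 1.1 -0.  66.7] rows>= 2.0 yaw now -175.1 turn z 0.1 t 16.85 w 0.0253 F [-0.1  0.7 -0. ] 30.0 pos [ 0.642  -0.2899  0.0827]
```

```bash
python3 -m crank '[[1,[0,0,0.03],[0,0,0]],[1,[0,0,0.02],[0,0,0]],[1,[0,0,0.01],[0,0,0]],[1,[0,0,0.005],[0,0,0]],[1,[0,0,0],[0,0,0]],[1,[0,0,0],[0,0,0]]]'
```

```text
time: 17.45
tool_pos: [0.6424, -0.2901, 0.0183]
ee_rot: [-3.14, 0.003, -3.056]
wrist_force: [-0.5, -1.0, -1.5]
width: 0.0255
finger_force: 30.0
```

```bash
python3 -m crank '[[1,[0,0,0.003],[0,0,0]],[1,[0,0,0.0005],[0,0,0]],[1,[0,0,0],[0,0,0]]]';python3 -m crank '[[0.4,[0,0,0],[0,0,0]],[0.4,[0,0,0],[0,0,0]],[0.4,[0,0,0],[0,0,0]],[0.3,[0,0,-0.03],[0,0,0]],[0,[0,0,-0.05],[0,0,0]],[0,[0,0,-0.05],[0,0,0]],[0,[0,0,-0.02],[0,0,0]],[0,[0,0,0],[0,0,0]]]';  python3 -c "
from h import plan
plan(.447,-.1325,.1,-12.8)"
```

```text
time: 17.75
tool_pos: [0.6427, -0.2904, 0.0157]
ee_rot: [-3.139, 0.004, -3.056]
wrist_force: [-0.7, -0.4, 6.7]
width: 0.0255
finger_force: 30.0
time: 18.55
tool_pos: [0.6434, -0.2906, 0.1685]
ee_rot: [-3.136, 0.008, -3.056]
wrist_force: [0.2, -0.2, 0.5]
width: 0.0861
finger_force: 0.0
shift [182.7 174.7  66.1] rows>= 6.0 yaw now -175.1 turn z 17.7 t 18.55 w 0.0861 F [ 0.2 -0.2  0.5] 0.0 pos [ 0.6434 -0.2906  0.1685]
```

```bash
python3 -m crank '[[0,[0.0304,0.0291,0],[0,0,0]],[0,[0.0304,0.0291,0],[0,0,0]],[0,[0.0304,0.0291,0],[0,0,0]],[0,[0.0304,0.0291,0],[0,0,0]],[0,[0.0304,0.0291,0],[0,0,0]],[0,[0.0304,0.0291,0],[0,0,0]],[0,[0,0,0.022],[0,0,5.9]],[0,[0,0,0.022],[0,0,5.9]]]';python3 -m crank '[[0,[0,0,0.022],[0,0,5.9]],[0,[0,0,0],[0,0,0]],[0,[0,0,0],[0,0,0]],[0,[0,0,0],[0,0,0]]]';python3 - <<'E'
from h import *
from bench import vision
s=vision.snapshot('wrist');np.savez('w6.npz',**s);t=vision.snapshot('top')
cv2.imwrite('pics/w6.png',np.hstack([cv2.resize(s['color'],(480,360)),cv2.resize(t['color'][150:250,400:500],(320,360))])[:,:,::-1])
plan(.447,-.1325,.0065,-12.8)
E
```

```text
time: 19.35
tool_pos: [0.4431, -0.1299, 0.1166]
ee_rot: [3.141, -0.001, 3.018]
wrist_force: [0.5, -0.8, -0.3]
width: 0.0939
finger_force: 0.0
time: 19.75
tool_pos: [0.445, -0.1313, 0.0971]
ee_rot: [3.142, 0.0, 2.919]
wrist_force: [0.7, -0.2, 0.3]
width: 0.094
finger_force: 0.0
shift [-1.6 -0.6 91.3] rows>= 2.0 yaw now 167.2 turn z 0.0 t 19.85 w 0.0943 F [ 0.1 -0.6  0.1] 0.0 pos [ 0.4454 -0.1315  0.0978]
```

View pics/w6.png

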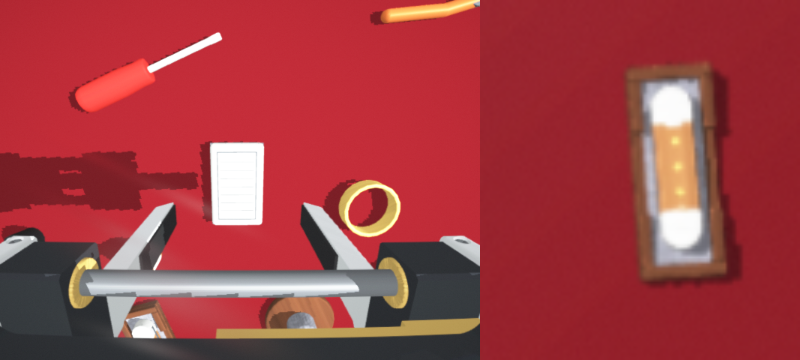

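The knife lies inside its tray. The card case is aligned and centred between the fingers, at (237,183) in the half-size view. Checking its centre.

```bash
python3 - <<'E'
from h import *
s=dict(np.load('w6.npz')); h=cv2.cvtColor(s['color'],cv2.COLOR_RGB2HSV)
m=((h[...,1]<90)&(h[...,2]>120)).astype(np.uint8); print(rect(s,blob(m,(316,243)),.013))
plan(.4465,-.132,.0065,-12.8)
E
```

```text
{'c': (446.0, -133.0), 'size': (91.3, 56.1), 'yaw': -12.7, 'circ': (445.5, -133.0, 52.7)}
shift [-1.  -0.2 91.3] rows>= 2.0 yaw now 167.2 turn z 0.0 t 19.85 w 0.0943 F [ 0.1 -0.6  0.1] 0.0 pos [ 0.4454 -0.1315  0.0978]
```

```bash
python3 -m crank '[[0,[-0.0009,-0.0011,0.04],[0,0,0]],[0,[0,0,0.03],[0,0,0]],[0,[0,0,0.013],[0,0,0]],[0,[0,0,0.006],[0,0,0]],[0,[0,0,0.001],[0,0,0]],[0,[0,0,0],[0,0,0]]]'
```

```text
time: 20.45
tool_pos: [0.4465, -0.1329, 0.0082]
ee_rot: [-3.141, 0.003, 2.918]
wrist_force: [-0.4, -0.3, -0.9]
width: 0.0939
finger_force: 0.0
```

```bash
python3 -m crank '[[1,[0,0,0],[0,0,0]],[1,[0,0,0],[0,0,0]],[1,[0,0,0],[0,0,0]],[1,[0,0,0],[0,0,0]],[1,[0,0,-0.02],[0,0,0]],[1,[0,0,-0.045],[0,0,0]],[1,[0,0,-0.045],[0,0,0]],[1,[0,0,-0.045],[0,0,0]]]';  python3 -c "
from h import plan
plan(.652,.2825,.16,18.5)"
```

```text
time: 21.25
tool_pos: [0.4449, -0.1322, 0.1633]
ee_rot: [3.141, -0.0, 2.918]
wrist_force: [0.8, 0.0, 1.4]
width: 0.0335
finger_force: 0.0
shift [-110.1  450.3    3.3] rows>= 10.0 yaw now 167.2 turn z -31.3 t 21.25 w 0.0335 F [0.8 0.  1.4] 0.0 pos [ 0.4449 -0.1322  0.1633]
```

The fingers hadn't finished closing from fully open before the lift. I'll reopen and retry with more dwell, after checking that the case hasn't moved.

```bash
python3 -m crank '[[0.15,[0,0,0],[0,0,0]],[0.15,[0,0,0.03],[0,0,0]],[0.15,[0,0,0.035],[0,0,0]],[0.15,[0,0,0],[0,0,0]],[0.15,[0,0,0],[0,0,0]],[0.15,[0,0,0],[0,0,0]],[0.15,[0,0,0],[0,0,0]]]';  python3 - <<'E'
from h import *
from bench import vision
s=vision.snapshot('wrist'); h=cv2.cvtColor(s['color'],cv2.COLOR_RGB2HSV)
m=((h[...,1]<90)&(h[...,2]>120)).astype(np.uint8); print(rect(s,blob(m,(316,243)),.013))
plan(.4465,-.1325,.0065,-12.8)
E
```

```text
time: 21.95
tool_pos: [0.4465, -0.1329, 0.0986]
ee_rot: [-3.141, 0.003, 2.918]
wrist_force: [0.6, -0.6, -0.5]
width: 0.08
finger_force: 0.0
{'c': (446.0, -133.0), 'size': (91.5, 56.0), 'yaw': -12.6, 'circ': (445.5, -132.8, 52.5)}
shift [ 0.3  0.4 92. ] rows>= 2.0 yaw now 167.2 turn z -0.0 t 22.0 w 0.0798 F [-0.3 -0.   0.1] 0.0 pos [ 0.4464 -0.1329  0.0985]
```

```bash
python3 -m crank '[[0.15,[0,0,0.04],[0,0,0]],[0.15,[0,0,0.03],[0,0,0]],[0.15,[0,0,0.013],[0,0,0]],[0.15,[0,0,0.006],[0,0,0]],[0.15,[0,0,0.0025],[0,0,0]],[0.15,[0,0,0],[0,0,0]],[1,[0,0,0],[0,0,0]],[1,[0,0,0],[0,0,0]]]';python3 -m crank '[[1,[0,0,0],[0,0,0]],[1,[0,0,0],[0,0,0]],[1,[0,0,0],[0,0,0]],[1,[0,0,0],[0,0,0]]]'
```

```text
time: 22.8
tool_pos: [0.4462, -0.1328, 0.0064]
ee_rot: [-3.141, 0.002, 2.918]
wrist_force: [0.7, -0.3, 0.3]
width: 0.0672
finger_force: 0.0
time: 23.2
tool_pos: [0.4457, -0.1326, 0.0058]
ee_rot: [-3.141, 0.001, 2.918]
wrist_force: [-0.2, 0.3, 3.3]
width: 0.0556
finger_force: 30.0
```

```bash
python3 -m crank '[[1,[0,0,-0.02],[0,0,0]],[1,[0,0,-0.045],[0,0,0]],[1,[0,0,-0.045],[0,0,0]],[1,[0,0,-0.045],[0,0,0]],[1,[0,0,0],[0,0,0]],[1,[0,0,0],[0,0,0]]]';  python3 -c "
from h import plan
plan(.652,.2825,.16,18.5)"
```

```text
time: 23.8
tool_pos: [0.4457, -0.1325, 0.1608]
ee_rot: [-3.141, 0.002, 2.918]
wrist_force: [-0.4, 0.3, -1.8]
width: 0.0558
finger_force: 30.0
shift [-109.2  450.4    1. ] rows>= 10.0 yaw now 167.2 turn z -31.3 t 23.8 w 0.0558 F [-0.4  0.3 -1.8] 30.0 pos [ 0.4457 -0.1325  0.1608]
```

```bash
python3 -m crank '[[1,[-0.0099,0.0409,0],[0,0,0]],[1,[-0.0099,0.0409,0],[0,0,0]],[1,[-0.0099,0.0409,0],[0,0,0]],[1,[-0.0099,0.0409,0],[0,0,0]],[1,[-0.0099,0.0409,0],[0,0,0]],[1,[-0.0099,0.0409,0],[0,0,0]],[1,[-0.0099,0.0409,0],[0,0,0]],[1,[-0.0099,0.0409,0],[0,0,0]]]';python3 -m crank '[[1,[-0.0099,0.0409,0],[0,0,0]],[1,[-0.0099,0.0409,0],[0,0,0]],[1,[-0.0099,0.0409,0],[0,0,0]],[1,[0,0,0],[0,0,-7.8]],[1,[0,0,0],[0,0,-7.8]],[1,[0,0,0],[0,0,-7.8]],[1,[0,0,0],[0,0,-7.9]],[1,[0,0,0.03],[0,0,0]]]';python3 -m crank '[[1,[0,0,0.04],[0,0,0]],[1,[0,0,0],[0,0,0]],[1,[0,0,0],[0,0,0]],[1,[0,0,0],[0,0,0]]]';python3 - <<'E'
from h import *
from bench import vision
s=vision.snapshot('wrist');np.savez('w7.npz',**s)
cv2.imwrite('pics/w7.png',s['color'][:,:,::-1])
plan(.652,.2825,.0145,18.5)
E
```

```text
time: 24.6
tool_pos: [0.5939, 0.1705, 0.1563]
ee_rot: [-3.139, -0.006, 2.918]
wrist_force: [0.4, -0.2, -1.8]
width: 0.0556
finger_force: 30.0
time: 25.4
tool_pos: [0.6525, 0.2828, 0.1317]
ee_rot: [3.141, 0.005, -2.816]
wrist_force: [1.1, -0.0, -0.6]
width: 0.0558
finger_force: 30.0
time: 25.8
tool_pos: [0.6519, 0.2824, 0.0916]
ee_rot: [3.141, 0.002, -2.819]
wrist_force: [-0.5, 0.1, -1.2]
width: 0.0559
finger_force: 30.0
shift [ 0.7  0.  78.2] rows>= 2.0 yaw now -161.5 turn z -0.0 t 25.85 w 0.0554 F [ 0.3  0.1 -1. ] 30.0 pos [0.6524 0.2826 0.0927]
```

View pics/w7.png

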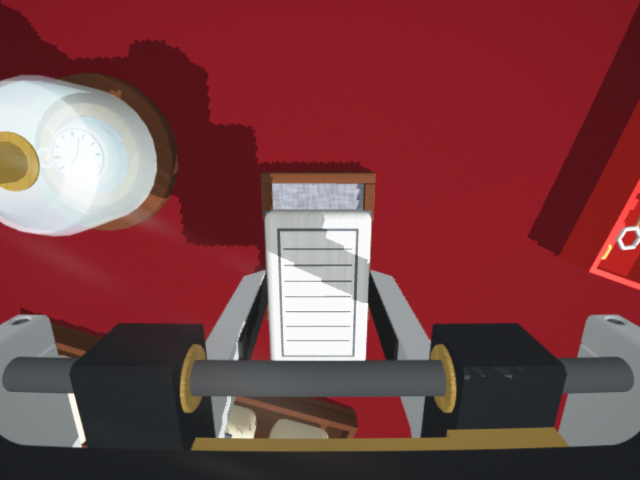

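The held card case is parallel to the tray. The tray's end edge is at row 174, cols 261–375, and the case's end edge is at row 211, cols 267–371.

```bash
python3 - <<'E'
from h import *
s=dict(np.load('w7.npz')); a=np.radians(18.5); u=np.array([np.cos(a),np.sin(a)])
for p,z,h in (([(261,174),(375,174)],.014,.061),([(267,211),(371,211)],.1,.046)):
    w=p2w(s,p,z); d=w[1]-w[0]; print(np.linalg.norm(d),np.degrees(np.arctan2(d[1],d[0])),w.mean(0)+h*u)
plan(.652,.2825,.0145,18.5)
E
```

```text
0.08447992980584017 108.49091235089587 [0.65575001 0.28463393]
0.052660353949197755 108.49924881489984 [0.65241457 0.284063  ]
shift [ 0.7  0.  78.2] rows>= 2.0 yaw now -161.5 turn z -0.0 t 25.85 w 0.0554 F [ 0.3  0.1 -1. ] 30.0 pos [0.6524 0.2826 0.0927]
```

```bash
python3 -m crank '[[1,[-0.0015,0,0.035],[0,0,0]],[1,[0,0,0.025],[0,0,0]],[1,[0,0,0.010],[0,0,0]],[1,[0,0,0.005],[0,0,0]],[1,[0,0,0],[0,0,0]],[1,[0,0,0],[0,0,0]]]'
```

```text
time: 26.45
tool_pos: [0.654, 0.2831, 0.0176]
ee_rot: [3.142, 0.004, -2.819]
wrist_force: [0.3, -0.5, -1.3]
width: 0.0557
finger_force: 30.0
```

```bash
python3 -m crank '[[1,[0,0,0.003],[0,0,0]],[1,[0,0,0.0007],[0,0,0]],[1,[0,0,0],[0,0,0]]]';python3 -m crank '[[0.15,[0,0,0],[0,0,0]],[0.15,[0,0,0],[0,0,0]],[0.15,[0,0,0],[0,0,0]],[0.15,[0,0,-0.03],[0,0,0]],[0.15,[0,0,-0.05],[0,0,0]],[0.1,[0,0,-0.05],[0,0,0]],[0.1,[0,0,-0.02],[0,0,0]],[0.1,[0,0,0],[0,0,0]]]';  python3 -c "
from h import plan
plan(.505,.0063,.1)"
```

```text
time: 26.75
tool_pos: [0.6539, 0.2831, 0.0139]
ee_rot: [3.142, 0.004, -2.819]
wrist_force: [0.3, 0.6, 5.7]
width: 0.0552
finger_force: 30.0
time: 27.55
tool_pos: [0.6548, 0.2834, 0.1673]
ee_rot: [3.141, 0.01, -2.819]
wrist_force: [0.5, 0.6, 0.6]
width: 0.0849
finger_force: 0.0
shift [ 230.6 -215.3   65. ] rows>= 7.0 yaw now -161.5 t 27.55 w 0.0849 F [0.5 0.6 0.6] 0.0 pos [0.6548 0.2834 0.1673]
```

```bash
python3 -m crank '[[0.1,[0.0329,-0.0308,0],[0,0,0]],[0.1,[0.0329,-0.0308,0],[0,0,0]],[0.1,[0.0329,-0.0308,0],[0,0,0]],[0.1,[0.0329,-0.0308,0],[0,0,0]],[0.1,[0.0329,-0.0308,0],[0,0,0]],[0.1,[0.0329,-0.0308,0],[0,0,0]],[0.1,[0.0329,-0.0308,0],[0,0,0]],[0.1,[0,0,0.033],[0,0,0]]]';python3 -m crank '[[0.1,[0,0,0.033],[0,0,0]],[0.1,[0,0,0],[0,0,0]],[0.1,[0,0,0],[0,0,0]],[0.1,[0,0,0],[0,0,0]]]';python3 - <<'E'
from h import *
from bench import vision
s=vision.snapshot('wrist');np.savez('w8.npz',**s);t=vision.snapshot('top')
cv2.imwrite('pics/w8.png',np.hstack([cv2.resize(s['color'],(480,360)),cv2.resize(t['color'][135:235,140:240],(320,360))])[:,:,::-1])
m=mask(s); print(rect(s,blob(m,(317,250)),.014))
plan(.505,.0063,.0065)
E
```

```text
time: 28.35
tool_pos: [0.5026, 0.0009, 0.1303]
ee_rot: [-3.137, 0.004, -2.824]
wrist_force: [-0.3, 0.8, 0.1]
width: 0.0846
finger_force: 0.0
time: 28.75
tool_pos: [0.5034, 0.0054, 0.0964]
ee_rot: [-3.141, 0.001, -2.818]
wrist_force: [-1.1, 0.1, 0.6]
width: 0.0844
finger_force: 0.0
{'c': (505.9, 5.6), 'size': (66.0, 63.7), 'yaw': -3.5, 'circ': (505.8, 5.0, 33.5)}
shift [-1.1  0.7 90.7] rows>= 2.0 yaw now -161.5 t 28.85 w 0.0844 F [0.1 0.9 0.8] 0.0 pos [0.5039 0.0053 0.0972]
```

View pics/w8.png

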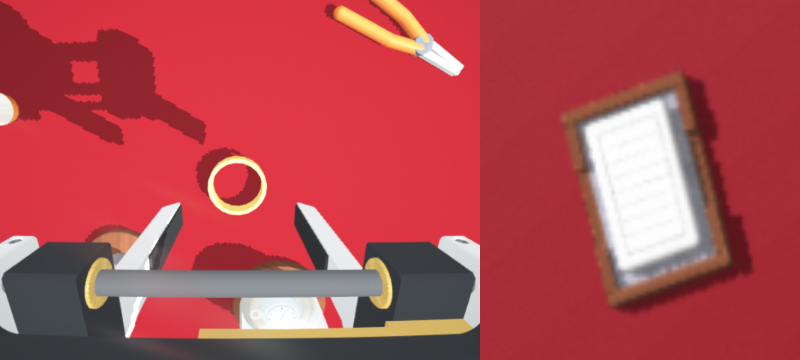

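The card case lies in its tray (right); I'll check its height later. The bangle is centred between the fingers, at (237,185) in the half-size view.

```bash
python3 -m crank '[[0.1,[-0.0017,0,0.04],[0,0,0]],[0.1,[0,0,0.03],[0,0,0]],[0.15,[0,0,0.012],[0,0,0]],[0.15,[0,0,0.006],[0,0,0]],[0.15,[0,0,0.002],[0,0,0]],[0.15,[0,0,0],[0,0,0]],[1,[0,0,0],[0,0,0]],[1,[0,0,0],[0,0,0]]]';python3 -m crank '[[1,[0,0,0],[0,0,0]],[1,[0,0,0],[0,0,0]],[1,[0,0,0],[0,0,0]]]'
```

```text
time: 29.65
tool_pos: [0.5052, 0.0056, 0.0068]
ee_rot: [-3.141, 0.002, -2.819]
wrist_force: [0.8, -0.2, 0.3]
width: 0.0674
finger_force: 0.0
time: 29.95
tool_pos: [0.5049, 0.0055, 0.0065]
ee_rot: [-3.141, 0.002, -2.819]
wrist_force: [-0.8, -0.8, 3.8]
width: 0.0604
finger_force: 29.8
```

```bash
python3 -m crank '[[1,[0,0,-0.02],[0,0,0]],[1,[0,0,-0.04],[0,0,0]],[1,[0,0,-0.035],[0,0,0]],[1,[0,0,0],[0,0,0]],[1,[0,0,0],[0,0,0]]]';  python3 -c "
from h import plan
plan(.644,-.0942,.1)"
```

```text
time: 30.45
tool_pos: [0.5044, 0.0058, 0.1007]
ee_rot: [-3.141, 0.001, -2.819]
wrist_force: [0.4, 0.9, -1.9]
width: 0.0603
finger_force: 29.8
shift [-100.7 -139.1    0.9] rows>= 4.0 yaw now -161.5 t 30.45 w 0.0603 F [ 0.4  0.9 -1.9] 29.8 pos [0.5044 0.0058 0.1007]
```

```bash
python3 -m crank '[[1,[-0.0252,-0.0348,0],[0,0,0]],[1,[-0.0252,-0.0348,0],[0,0,0]],[1,[-0.0252,-0.0348,0],[0,0,0]],[1,[-0.0252,-0.0348,0],[0,0,0]],[1,[0,0,0.03],[0,0,0]],[1,[0,0,0],[0,0,0]],[1,[0,0,0],[0,0,0]],[1,[0,0,0],[0,0,0]]]'; python3 - <<'E'
from h import *
from bench import vision
s=vision.snapshot('wrist');np.savez('w9.npz',**s)
cv2.imwrite('pics/w9.png',s['color'][:,:,::-1])
plan(.644,-.0942,.0165)
E
```

```text
time: 31.25
tool_pos: [0.6433, -0.0937, 0.0706]
ee_rot: [3.141, -0.001, -2.818]
wrist_force: [0.6, 0.4, -0.7]
width: 0.0606
finger_force: 29.8
shift [ 0.  -0.4 55.1] rows>= 2.0 yaw now -161.5 t 31.3 w 0.0606 F [0.8 0.2 0.4] 29.8 pos [ 0.6438 -0.0938  0.0716]
```

View pics/w9.png

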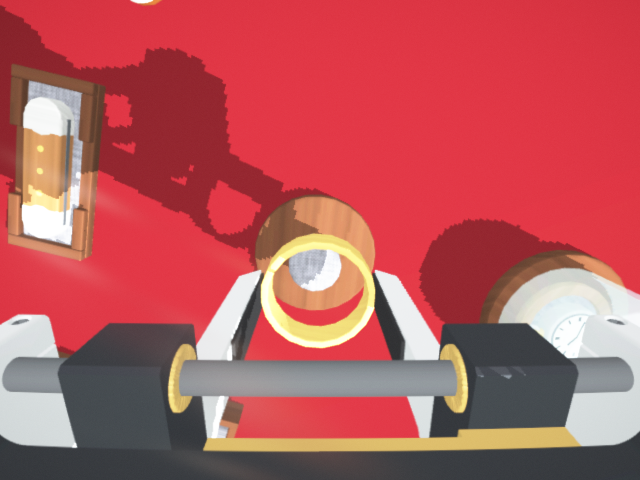

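The bangle is held level at (318,290). The post's top is at (315,267), and the disc edges are at cols 256 and 376, with the top edge at row 196.

```bash
python3 - <<'E'
from h import *
s=dict(np.load('w9.npz'))
w=p2w(s,[(256,250),(376,250),(316,196)],.010)*1000
c=np.linalg.solve(np.c_[2*w,np.ones(3)],(w**2).sum(1)); print('disc',c[:2],np.sqrt(c[2]+c[:2]@c[:2]))
print('post',p2w(s,(315,267),.036),'bangle',p2w(s,(318,290),.078))
E
```

```text
disc [644.86526514 -93.75745122] 44.2558711906795
post [[ 0.64429366 -0.09449996]] bangle [[ 0.64181854 -0.09325236]]
```

```bash
python3 -m crank '[[1,[-0.001,0,0.02],[0,0,0]],[1,[0,0,0.015],[0,0,0]],[1,[0,0,0.010],[0,0,0]],[1,[0,0,0.006],[0,0,0]],[1,[0,0,0],[0,0,0]],[1,[0,0,0],[0,0,0]]]'; python3 -m crank '[[1,[0,0,0.002],[0,0,0]],[1,[0,0,0],[0,0,0]]]'
```

```text
time: 31.9
tool_pos: [0.6452, -0.0941, 0.02]
ee_rot: [-3.141, 0.001, -2.819]
wrist_force: [0.7, 0.0, 0.6]
width: 0.0601
finger_force: 29.8
time: 32.1
tool_pos: [0.6453, -0.0941, 0.0181]
ee_rot: [-3.141, 0.001, -2.819]
wrist_force: [-0.4, -0.4, -0.3]
width: 0.0604
finger_force: 29.8
```

Lower the last 1.5 mm, release, retreat and verify.

```bash
python3 -m crank '[[1,[0,0,0.0015],[0,0,0]],[1,[0,0,0],[0,0,0]],[0.2,[0,0,0],[0,0,0]],[0.1,[0,0,0],[0,0,0]],[0.1,[0,0,0],[0,0,0]],[0.1,[0,0,-0.03],[0,0,0]],[0.1,[0,0,-0.05],[0,0,0]],[0,[0,0,-0.05],[0,0,0]]]';python3 -m crank '[[0,[0.045,0,-0.02],[0,0,0]],[0,[0.045,0,0],[0,0,0]],[0,[0.045,0,0],[0,0,0]],[0,[0.045,0,0],[0,0,0]],[0,[0.045,0,0],[0,0,0]],[0,[0.045,0,0],[0,0,0]],[0,[0,0,0],[0,0,0]],[0,[0,0,0],[0,0,0]]]'; python3 - <<'E'
from h import *
from bench import vision
s=vision.snapshot('scene');t=vision.snapshot('top')
a=cv2.resize(s['color'][170:360,120:540],(800,362)); b=cv2.resize(t['color'][140:260,140:500],(711,237)); b=np.pad(b,((0,0),(0,89),(0,0)))
cv2.imwrite('pics/fin.png',np.vstack([a,b])[:,:,::-1])
v,u=np.mgrid[140:300,140:500]; d=t['z_map'][v,u].ravel().astype(float)
n=cv2.undistortPoints(np.c_[u.ravel(),v.ravel()].astype(float).reshape(-1,1,2),K(t),np.asarray(t['dist'],float)).reshape(-1,2)
X=(np.c_[n*d[:,None],d]-t['t'])@t['R']
def at(nm,c,r0,r1):
    q=np.hypot(*(X[:,:2]-c).T); z=X[(q>r0)&(q<r1),2]; print(nm,len(z),np.percentile(z,[10,50,90]).round(4))
at('table',(.55,-.02),0,.02);at('card',(.654,.2835),0,.02);at('knife',(.642,-.2905),0,.01);at('bangle',(.6445,-.094),.026,.032);at('post',(.6445,-.094),0,.012);at('knob',(.637,.1035),0,.008)
for s_ in (-1,1):
    a=np.radians(18.5);at('card end',np.array((.654,.2835))+s_*.033*np.array((np.cos(a),np.sin(a))),0,.008)
    a=np.radians(4.8);at('knife end',np.array((.642,-.2905))+s_*.035*np.array((np.cos(a),np.sin(a))),0,.008)
E
```

```text
time: 32.9
tool_pos: [0.6439, -0.0938, 0.1461]
ee_rot: [3.14, -0.003, -2.819]
wrist_force: [0.0, -1.0, -0.2]
width: 0.0894
finger_force: 0.0
time: 33.7
tool_pos: [0.3887, -0.1799, 0.1665]
ee_rot: [-3.141, 0.002, -2.82]
wrist_force: [0.1, -0.1, 0.7]
width: 0.0936
finger_force: 0.0
table 276 [-0.0031 -0.0003  0.0023]
card 268 [0.019  0.0219 0.0249]
knife 66 [0.0193 0.0221 0.0244]
bangle 260 [0.0078 0.0246 0.0296]
post 104 [0.032  0.0357 0.0392]
knob 50 [0.1085 0.111  0.1136]
card end 44 [0.0182 0.0224 0.0259]
knife end 46 [0.0201 0.0216 0.0238]
card end 41 [0.0196 0.0217 0.0243]
knife end 42 [0.0181 0.0219 0.0255]
```

View pics/fin.png

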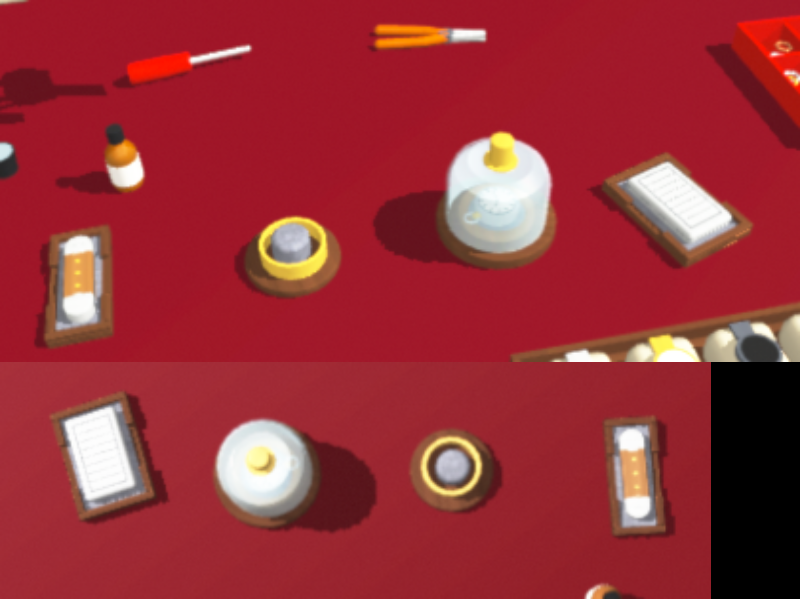

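The final picture shows everything in place: the knife and card case flat (tops at 22 mm = 8 + 14), the bangle down on its disc, the dome over the watch (knob top at 111 mm) and the bottle standing.

```bash
python3 -c "
from bench import robot
print(robot.close_job())"
```

```text
the job is handed in; nothing more can be done
None
```

The job is handed in at about 34 s of the 136 s allowed: the watch is in its dish under the glass dome, the bangle is down on its stand, and the card case and knife lie flat in their trays, with the bottle still standing; the card case took two tries to grip, but the missed one did not move it.

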